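# Prop the sprung spares lid and take out the spare module

### The job

Use the wooden stick to prop open the sprung lid of the synth case's spares compartment, so that the lid stands well open on the stick alone. Then lift out the spare module with the yellow panel and lay it gently and flat on the blue mat, panel up. Leave the lid propped, and leave the other module and the rest of the table alone.

Things in the scene. Friction and masses are not known exactly. Their poses are not given: they have to be found in the camera images.
- case: Black aluminium-edged synth travel case, fixed to the table; origin on the table under the centre of its spares compartment, which is its left-hand part, under the lid. x level, from the front (robot side) to the hinge side; y to the left along the case; z up. Rim 120 mm above the table. To the right, from y = -159 to -364 mm, goes a rack of synth modules, at most 130 mm high.
- bin_floor (a point): Centre of the compartment's inner floor, 65 mm above the table, axes as the case. Inside: 180 mm along x (wall faces at x = -90 and +90), 300 mm along y (-150 to +150), 55 mm deep; walls 9 mm thick.
- lid_lip (a point): Middle of the lid's front edge, underside; moves with the lid (shut: 120.5 mm above the table, x = -120 mm, y = 0 from bin_floor). The lid is a black board 8 mm thick, 215 mm from hinge line to front edge, 318 mm wide, 0.33 kg. Shut, it overhangs the front wall's outside by 21 mm: the lip to lift it by. x of this frame: along the lid to the hinge; z out of its upper face.
- lid (a joint): Lid angle, rad: 0 shut and level, 1.57 upright, stop at 1.75. Hinge line along y of the case, at x = +95 mm, z = +55.5 mm from bin_floor. Spring hinges and weight shut it from any angle: closing moment about 0.55 N m when shut, 0.5 at 1.1 rad, 0.4 at 1.57 (2.5 N lifts the lip). Let go, it snaps shut.
- prop_mid (a point): Centre of the loose beech stick, 180 mm long (its x), 24 mm square, a rubber block 22 mm long and 28 mm square on each end (ends alike); 0.09 kg. Starts lying on the table, centre 14 mm up. One end in the corner of the compartment's front wall and floor, the other sloping up to the rear (25 to 45 degrees) under the lid, it holds the lid at about 1.1 rad, clamped by the lid's spring.
- spare_mid (a point): Centre of the wanted spare module, 16.5 mm above its underside: yellow panel 128.5 mm long (its x) by 40 mm wide (y) on a dark housing 108 x 40 mm; 33 mm tall in all, knobs up to 14 mm more; about 0.2 kg. z out of the panel. Starts panel up on the compartment floor, roughly along the case's x, in the left or the right half.
- other_mid (a point): Centre of the other module, same size and build, with a bare aluminium panel and white knobs; lies panel up in the other half of the compartment. Leave it there.
- mat_top (a point): Centre of the top face of the blue mat, 150 mm (its x) by 190 mm (its y), 3 mm thick, fixed flat on the table in front of the case to the left or right; the stick starts on the opposite side.
- mug: Blue mug, 80 mm across and 95 mm tall, origin at the centre of its underside. Leave it alone.
- driver: Screwdriver lying on the table, 180 mm long. Leave it alone.
- psu: Black power brick, 125 x 55 x 34 mm, origin under its centre. Leave it alone.
- jar: Amber jar with steel cap, 68 mm across and 85 mm tall, origin under its centre. Leave it alone.
Things that resemble listed ones, but are neither listed nor needed, are in the scene too. What is shaped like the part that bears prop_mid but green is not meant.

How it is judged:
By the outcome, as a careful person would: the job done as asked, in the order asked, and still so for the second after the job is handed in, with the robot touching nothing.
It also fails if it takes over 64 s, if anything falls off the work surface, if the arm or the gripper's body presses on something with over 40 N, if the wrist force passes 120 N, or if a joint passes its speed limit or range.

### The arm

A 6-joint arm with a two-finger parallel gripper is mounted at the origin on the work surface. World frame = base frame: x ahead of the robot, y to its left, z up, the work surface at z = 0. Lengths are in mm, angles in rad, forces in N, time in s.
With the tool pointing down it reaches from about 275 to 1000 mm from the base axis. Payload 8.4 kg.
Tool frame: the origin (TCP) lies at the very end of the fingers, on their centre line; the grasp point (between the pads) lies 19 mm behind it; x points along the fingers, y is the direction in which the jaws open and shut, and the axes are right-handed (so a half turn about x gives the same grasp; the last joint's range is limited). The gripper opens to 85 mm and grips with 20 to 120 N. Pads are 22 mm wide; open, the fingers measure 114 mm over their backs; the gripper's body (76 mm by 85 mm) begins 54 mm behind the grasp point. The pads swing forward as they close: fully open they stand 13 mm farther back than shut.
Start: joints at [1.11, 0.353, 1.633, -0, 1.155, -0.002], TCP at [276.794, 560.368, 231.281] pointing down, gripper open.
Joint ranges: [-2.63, 2.63], [-0.92, 2.1], [0.06, 2.66], [-1.3, 4.44], [0, 2.69], [-3.02, 3.02]. Speed limits (rad/s): [2.22, 2.22, 2.79, 3.14, 3.14, 3.14].

### API

Orientations are given as [roll, pitch, yaw] about the fixed x, y, z axes, in that order (R = Rz(yaw) Ry(pitch) Rx(roll)).
In Python, from rig import r, grab_frame, camera_params, sign_off gives the robot as it stands.
- The arm moves only by the tool drive_tool, never from a script. Its argument "rows" is one flat list of numbers, 7 for each row, row after row: the shift along the tool's x, y, z in mm, then the turn, a rotation vector about the tool's x, y, z in degrees, then the opening in per cent of the stroke, from 0 (shut) to 100 (fully open). In form: [x, y, z, rx, ry, rz, fingers, x, y, z, rx, ry, rz, fingers, ...]. A call has 1 to 10 rows; each row is the pose to reach, as a shift and turn from the pose measured when the call began, along the tool's axes at that moment; what a row does not reach only later rows make up. A row lasts 1/8 s, in which the tool goes at most 62.5 mm and 10.7 degrees, less where a joint would pass 70% of its speed; a pose out of reach is approached as far as the arm can. A call with a gripper value outside its range is refused whole. The fingers move at their own pace and stop on an object; "newtons" is the grip in N (left out, the last holds). Time passes only in rows, so rows that repeat a pose let the fingers close. It gives the time, the measured TCP pose, the force and the opening at its end, in the units of the state.
- r.sense(): the state, without advancing time (a new reading comes with each control period).
- grab_frame(name): name is "scene" or "top"; returns the picture (480x640x3 uint8, red, green, blue); there is no depth.
- camera_params(name): a dict with "vertical_fov" (degrees; the focal length in pixels is half the picture's height over the tangent of half this angle, whatever the lens; pixels are square), "cx", "cy" (the principal point, pixels), "pose" (4x4, takes a point from camera to world coordinates). Camera axes: x right, y down, z forward; pixel columns grow to the right and rows downward; lengths in mm; the calibration is good to about 2 mm. A picture is of the moment at which its call begins. camera_params takes no time and is no camera call.
- sign_off(): hands the job in, once; it reports no verdict.
The state is a dict: "clock": time; "qpos": joint angles; "qvel": joint speeds; "joint_efforts": joint torques, N m; "eef_pos": TCP position; "tcp_rot": TCP orientation; "contact_force": force on the tool from outside, world axes, zero at the start; "wrist_torque": the same for the moment, N m; "opening": opening from 0.0 (shut) to 1.0 (fully open).
Only numpy, scipy, OpenCV 4.12 (cv2) and the standard library are available. Lean on these libraries where they do the work, as an engineer would, in place of code of your own. Each camera call takes 0.05 s, during which the arm holds its last target.

## Working session

There is one attempt and no reset: what is moved stays moved. The work goes in short steps, Python scripts to look and compute and a tool call to move; the robot and the scene stay as the last step left them, time stands still between calls to the robot, and variables do not carry over. Pictures are saved under pics/ and viewed, and the job is handed in when it is done.

Besides the shell and the picture viewer there is one more tool, called after "Request:" as name(argument=value, ...), one argument or row to a line, values as JSON. drive_tool: Moves the arm, as the interface text tells. Its arguments: {"type":"object","properties":{"rows":{"type":"array","items":{"type":"number"}},"newtons":{"type":"number"}},"required":["rows"]}

```bash
ls; mkdir -p pics
python3 - <<'E'
from rig import r, grab_frame, camera_params
import cv2
print(r.sense())
for n in("scene","top"):
    cv2.imwrite(f"pics/{n}0.png",grab_frame(n)[:,:,::-1]); print(camera_params(n))
E
```

```text
pics
{'clock': 0.0, 'qpos': array([ 1.10961525e+00,  3.53672923e-01,  1.63416642e+00, -2.56638064e-05,
        1.15522103e+00, -2.39600283e-03]), 'qvel': array([ 2.01830460e-04,  8.66709369e-04,  1.37947795e-03,  1.13375449e-03,
        8.76217950e-05, -1.13687278e-03]), 'joint_efforts': array([-9.93528702e-04, -6.05264997e+01, -3.42057753e+01, -6.74699277e-05,
        9.64831183e-03, -1.18053893e-05]), 'eef_pos': array([276.5675474 , 559.91548173, 230.53241097]), 'tcp_rot': array([-1.5572068 ,  1.56932842, -2.0159815 ]), 'contact_force': array([-0.28979601,  0.08108275, -0.72896439]), 'wrist_torque': array([-0.03320796,  0.00439678,  0.02555239]), 'opening': 1.002367613309858}
{'vertical_fov': 54.81530903976463, 'cx': 316.21948926357436, 'cy': 236.7241143277791, 'pose': array([[-7.95810590e-01,  3.44789251e-01, -4.97801043e-01,
         1.11206468e+03],
       [ 6.05545391e-01,  4.53848213e-01, -6.53709859e-01,
         7.19925238e+02],
       [ 5.33981399e-04, -8.21670355e-01, -5.69962755e-01,
         7.34710162e+02],
       [ 0.00000000e+00,  0.00000000e+00,  0.00000000e+00,
         1.00000000e+00]])}
{'vertical_fov': 49.598982001653965, 'cx': 314.3208685050017, 'cy': 236.2357558005972, 'pose': array([[-1.67044512e-02, -9.90113275e-01,  1.39271907e-01,
         3.58618406e+02],
       [-9.99784434e-01,  1.82581518e-02,  9.88561330e-03,
        -2.31932138e+01],
       [-1.23307246e-02, -1.39076751e-01, -9.90204833e-01,
         1.52143626e+03],
       [ 0.00000000e+00,  0.00000000e+00,  0.00000000e+00,
         1.00000000e+00]])}
```

View pics/scene0.png

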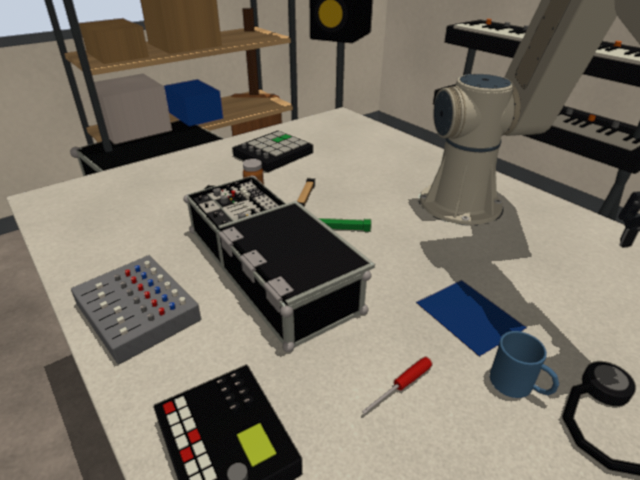

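View pics/top0.png

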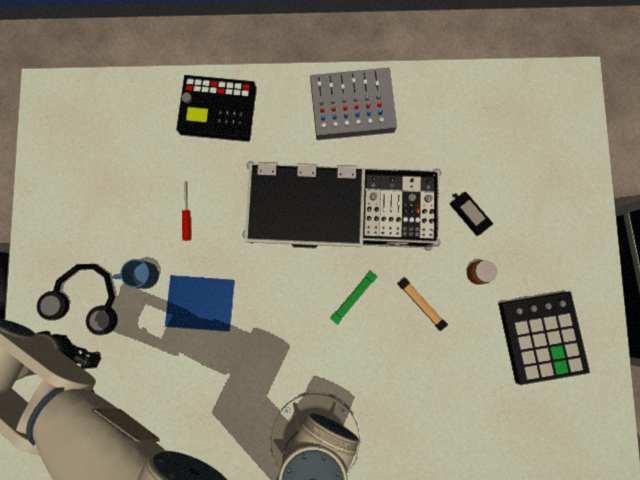

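The scene view shows the case with the lid shut, and the mat to the front-left. In the top view the beech stick runs (403,283)–(443,325), with the green decoy at (354,297). The lid spans (247–363, 165–243) and the mat (166–235, 276–330).

```bash
cat > h.py <<'E'
import numpy as np, cv2
from rig import r, grab_frame, camera_params
from scipy.spatial.transform import Rotation as R
def K(n):
    c=camera_params(n); f=240/np.tan(np.radians(c["vertical_fov"])/2); return f,c["cx"],c["cy"],np.array(c["pose"])
def ray(n,p):
    f,cx,cy,T=K(n); d=T[:3,:3]@np.array([(p[0]-cx)/f,(p[1]-cy)/f,1]); return T[:3,3],d
def onz(n,p,z):
    o,d=ray(n,p); return o+d*(z-o[2])/d[2]
def proj(n,P):
    f,cx,cy,T=K(n); q=T[:3,:3].T@(np.asarray(P,float)-T[:3,3]); return np.array([f*q[0]/q[2]+cx,f*q[1]/q[2]+cy])
def two(p1,p2):
    o1,d1=ray("scene",p1);o2,d2=ray("top",p2)
    A=np.stack([d1,-d2],1); s=np.linalg.lstsq(A,o2-o1,rcond=None)[0]
    a=o1+d1*s[0];b=o2+d2*s[1]; return (a+b)/2,np.linalg.norm(a-b)
def blob(m,z,n="top",minA=30):
    cs,_=cv2.findContours(m.astype(np.uint8),cv2.RETR_EXTERNAL,cv2.CHAIN_APPROX_NONE)
    for c in sorted(cs,key=cv2.contourArea)[::-1][:4]:
        if cv2.contourArea(c)<minA: continue
        w=np.array([onz(n,q[0],z)[:2] for q in c],np.float32)
        rc=cv2.minAreaRect(w); print(cv2.contourArea(c),"px",c[:,0].mean(0).round(),"ctr",np.round(rc[0],1),"size",np.round(rc[1],1),"ang",round(rc[2],1), "box",cv2.boxPoints(rc).round(0).tolist())
def fr(n,name):
    g=grab_frame(n); cv2.imwrite(f"pics/{name}.png",g[:,:,::-1]); return g
E
python3 - <<'E'
from h import *
g=cv2.imread("pics/top0.png"); h=cv2.cvtColor(g,cv2.COLOR_BGR2HSV)
H,S,V=[h[...,i].astype(int) for i in range(3)]
print("beech"); m=(H>8)&(H<24)&(S>100)&(V>110); m[:, :380]=0; blob(m,26)
print("dark+beech in roi"); m2=(V<90)|m; m2=m2.copy(); q=np.zeros_like(m2); q[270:335,392:452]=m2[270:335,392:452]; blob(q,26)
print("mat"); m=(H>100)&(H<125)&(S>150); m[270:335,160:240]; q=np.zeros_like(m); q[270:335,160:240]=m[270:335,160:240]; blob(q,3)
print("lid"); q=np.zeros_like(m);q[150:260,235:362]=(V<60)[150:260,235:362]; blob(q,128.5)
cv2.imwrite("pics/z1.png",cv2.resize(g[150:345,230:460],None,fx=3,fy=3,interpolation=cv2.INTER_CUBIC))
s=cv2.imread("pics/scene0.png")
cv2.imwrite("pics/z2.png",cv2.resize(s[160:360,170:390],None,fx=3,fy=3,interpolation=cv2.INTER_CUBIC))
E
```

```text
beech
355.0 px [422. 304.] ctr [ 369.1 -312. ] size [134.6  24.1] ang 40.5 box [[310.0, -347.0], [326.0, -365.0], [428.0, -277.0], [412.0, -259.0]]
dark+beech in roi
502.0 px [422. 304.] ctr [ 369.6 -311. ] size [179.7  28.8] ang 40.5 box [[292.0, -358.0], [311.0, -380.0], [447.0, -264.0], [429.0, -242.0]]
mat
3038.0 px [199. 303.] ctr [383.  329.5] size [185.1 144.7] ang 84.9 box [[303.0, 244.0], [447.0, 231.0], [463.0, 415.0], [319.0, 428.0]]
lid
7290.0 px [305. 201.] ctr [647.   15.5] size [300.7 204.5] ang 86.6 box [[536.0, -128.0], [740.0, -141.0], [758.0, 159.0], [554.0, 172.0]]
```

View pics/z1.png

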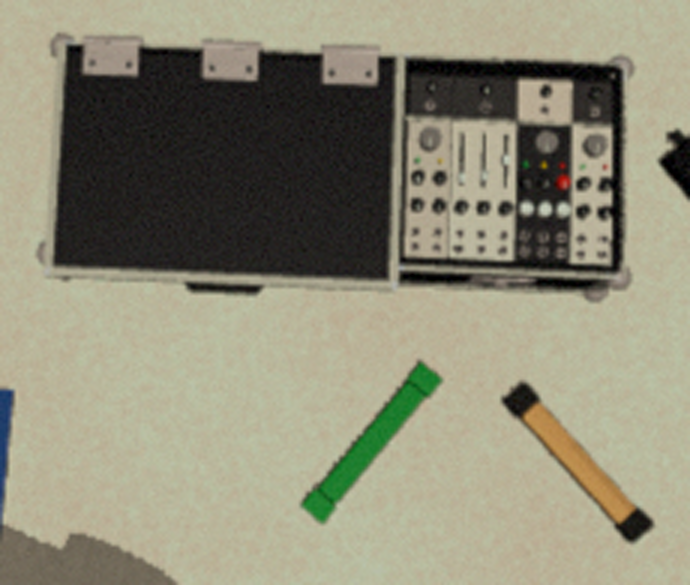

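View pics/z2.png

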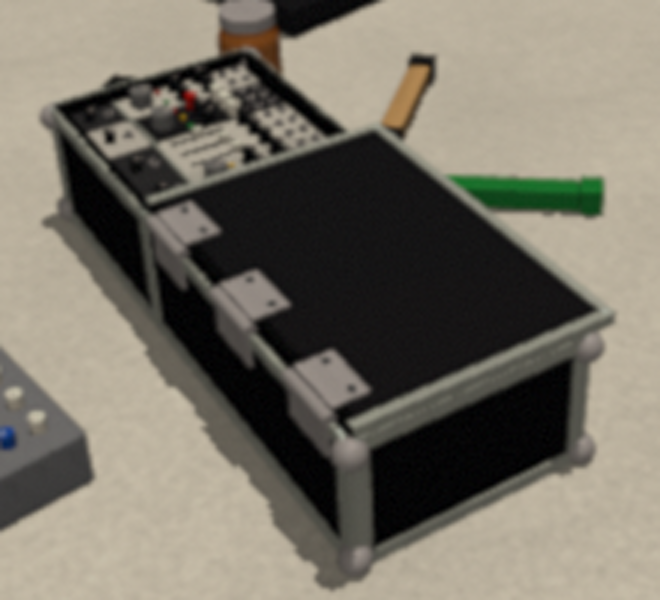

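Run:
```python
from h import *
fl,fr_=(246,242.6),(361.8,246.2)
P=onz("top",fl,128.5);Q=onz("top",fr_,128.5)
print(P,Q,np.linalg.norm(P-Q))
print(two((374.3,266.5),fl),two((295,202),fr_))
d=(P-Q)[:2]; yaw=np.arctan2(-d[0],d[1]); print("yaw deg",np.degrees(yaw))
g=cv2.imread("pics/top0.png"); v=g.max(2)
# right case end corners
for p in [(230+620/3,150+270/3),(230+618/3,150+66/3),(230+62/3,150+45/3)]:print(p,onz("top",p,120))
```

```text
[540.54452958 176.00089117 128.5       ] [ 525.0297829 -136.9157579  128.5      ] 313.30103196251406
(array([542.13926173, 177.20182098, 118.2497113 ]), np.float64(0.7366821676066542)) (array([ 526.46258413, -138.0154768 ,  124.47126827]), np.float64(2.423992638180062))
yaw deg -2.8384624687384044
(436.66666666666663, 240.0) [ 539.2920416  -341.05130956  120.        ]
(436.0, 172.0) [ 728.83931412 -348.57655509  120.        ]
(250.66666666666666, 165.0) [759.13526764 164.56279563 120.        ]
```

```bash
cat >> h.py <<'E'
YAW=np.radians(-3.0); O=np.array([652.8,13.4,65.0])   # bin_floor
def c2w(p):
    return O+R.from_euler('z',YAW).apply(p)
def w2c(p): return R.from_euler('z',-YAW).apply(np.asarray(p,float)-O)
def toolR(yaw,th,flip=False):
    """tool x down tilted fwd by th(deg) about yaw heading; y=jaw horizontal"""
    y=np.radians(yaw);t=np.radians(th); f=np.array([np.cos(y),np.sin(y),0]); l=np.array([-np.sin(y),np.cos(y),0])
    x=np.sin(t)*f-np.cos(t)*np.array([0,0,1]); j=-l if flip else l
    return R.from_matrix(np.stack([x,j,np.cross(x,j)],1))
def now():
    s=r.sense(); return np.array(s["eef_pos"]),R.from_euler('xyz',s["tcp_rot"]),s
def row(p,Rt):
    p0,R0,s=now(); d=R0.inv().apply(np.asarray(p)-p0); v=np.degrees((R0.inv()*Rt).as_rotvec())
    print(np.round(d,1).tolist(),np.round(v,1).tolist())
E
python3 - <<'E'
from h import *
p,Rt,s=now(); print(Rt.as_matrix().round(3))
for fl in(0,1):
  print(fl); row([381,-301,100],toolR(40.3,0,fl)); row([381,-301,3],toolR(40.3,0,fl))
for px in [(291.7,246),(317,246),(305,247.5)]:
  print([w2c(onz("top",px,z)).round() for z in(60,90,115)])
E
```

```text
[[-0.001  0.443  0.897]
 [-0.001  0.897 -0.443]
 [-1.    -0.001 -0.   ]]
0
[131.5, -725.6, 474.9] [-66.6, -0.0, 0.1]
[228.5, -725.5, 474.9] [-66.6, -0.0, 0.1]
1
[131.5, -725.6, 474.9] [113.4, 0.1, 0.0]
[228.5, -725.5, 474.9] [113.4, 0.1, 0.0]
[array([-117.,   37.,   -5.]), array([-121.,   35.,   25.]), array([-124.,   33.,   50.])]
[array([-115.,  -35.,   -5.]), array([-119.,  -36.,   25.]), array([-122.,  -36.,   50.])]
[array([-120.,   -1.,   -5.]), array([-124.,   -2.,   25.]), array([-127.,   -3.,   50.])]
```

Request:
drive_tool(
  rows=[0,-60,40,10,0,0,100,10,-120,80,20,0,0,100,20,-180,120,29,0,0,100,30,-240,160,38,0,0,100,40,-300,200,47,0,0,100,50,-360,240,56,0,0,100,60,-410,270,65,0,0,100,70,-460,300,74,0,0,100,80,-510,330,83,0,0,100,90,-560,365,92,0,0,100],
)

```text
clock: 1.35
eef_pos: [349.5, -56.3, 149.5]
tcp_rot: [0.839, 1.57, -1.231]
contact_force: [1.1, 0.3, 0.2]
opening: 0.997
```

Run:
```python
from h import *
print(now()[0],now()[2]['qpos'].round(2))
row([381,-301,80],toolR(40.3,0,1)); row([381,-301,3],toolR(40.3,0,1))
```

```text
[349.53743887 -56.26060803 149.47102765] [-0.16  0.04  2.25 -0.    0.85  0.34]
[69.8, 144.6, 199.8] [21.1, 0.0, -0.1]
[146.8, 144.6, 199.7] [21.1, 0.0, -0.1]
```

Request:
drive_tool(
  rows=[15,36,50,8,0,0,100,30,72,100,15,0,0,100,50,108,150,21.1,0,0,100,70,144.6,199.8,21.1,0,0,80,90,144.6,199.8,21.1,0,0,70,90,144.6,199.8,21.1,0,0,70],
)

```text
clock: 2.1
eef_pos: [379.6, -300.8, 58.3]
tcp_rot: [-1.14, 1.568, 2.704]
contact_force: [0.6, 0.9, -0.5]
opening: 0.697
```

Run:
```python
from h import *
print(now()[0],now()[2]['qpos'].round(2),now()[2]['opening'])
row([381,-301,3],toolR(40.3,0,1))
fr("top","top1")
```

```text
[ 379.63569506 -300.79959857   58.26108879] [-0.67  0.39  2.06 -0.    0.69  0.2 ] 0.6970492412018083
[55.3, 1.2, -1.0] [-0.1, 0.1, 0.1]
```

Request:
drive_tool(
  rows=[30,1,-1,0,0,0,65,55,1.2,-1,0,0,0,60,55,1.2,-1,0,0,0,60,55,1.2,-1,0,0,0,20,55,1.2,-1,0,0,0,0,55,1.2,-1,0,0,0,0,55,1.2,-1,0,0,0,0],
  newtons=110,
)

```text
clock: 3.02
eef_pos: [382.3, -300.9, 6.0]
tcp_rot: [1.085, 1.57, -1.353]
contact_force: [-0.0, 2.0, 11.6]
opening: 0.251
```

Run:
```python
from h import *
p,Rt,s=now();print(p,s['opening'],s['contact_force'])
row([381,-301,100],toolR(40.3,0,1))
```

```text
[ 382.31852615 -300.85815064    5.96929396] 0.25082566582572746 [-0.02766959  2.04759393 11.56241343]
[-94.0, -0.7, 1.1] [-0.0, 0.0, -0.0]
```

```bash
cat >> h.py <<'E'
G=16.0; B=8.0
YD=np.degrees(YAW)
def stick(T,th,y):
    """T=(x,z) upper tip corner in bin frame -> TCP world, R"""
    t=np.radians(th);u=np.array([np.cos(t),np.sin(t)]);n=np.array([-u[1],u[0]])
    C=np.array(T)-90*u-14*n; P=C+G*u-B*n
    return c2w([P[0],y,P[1]]),toolR(YD,th,True)
def stickstate():
    p,Rt,s=now(); q=w2c(p); x=R.from_euler('z',-YAW).apply(Rt.as_matrix()[:,0]); th=np.arctan2(x[0],-x[2])
    u=np.array([np.cos(th),np.sin(th)]);n=np.array([-u[1],u[0]]); C=np.array([q[0],q[2]])-G*u+B*n
    print("th",np.degrees(th).round(1),"C",C.round(1),"T",(C+90*u+14*n).round(1),"foot low",(C-90*u-14*n).round(1),"y",q[1].round(1),"F",s["contact_force"].round(1),"op",round(s["opening"],3),"t",s["clock"])
E
python3 - <<'E'
from h import *
row([381,-301,100],toolR(40.3,0,1))
for T in[(-150,47),(-106,47)]:
  p,Rt=stick(T,5,-60); print(p); row(p,Rt)
E
```

```text
[-94.0, -0.7, 1.1] [-0.0, 0.0, -0.0]
[428.16283184 -34.90960563  83.63419168]
[-77.8, -173.1, -206.9] [43.3, 4.8, 1.9]
[472.10253137 -37.21238771  83.63419168]
[-77.8, -143.0, -239.0] [43.3, 4.8, 1.9]
```

Request:
drive_tool(
  rows=[-40,0,0,0,0,0,0,-78,-15,-20,5,0,0,0,-78,-55,-65,15,2,0.5,0,-78,-95,-110,24,3,1,0,-78,-135,-160,33,4,1.5,0,-78,-173,-207,43.3,4.8,1.9,0,-78,-173,-207,43.3,4.8,1.9,0,-78,-173,-207,43.3,4.8,1.9,0],
)

```text
clock: 4.03
eef_pos: [428.7, -33.6, 84.8]
tcp_rot: [3.136, 1.481, -0.055]
contact_force: [0.5, -0.4, -1.2]
opening: 0.258
```

Run:
```python
from h import *
stickstate()
g=fr("top","top2"); s=fr("scene","scene2")
cv2.imwrite("pics/z3.png",cv2.resize(g[150:345,230:460],None,fx=3,fy=3,interpolation=cv2.INTER_CUBIC))
for z in [(-106,47)]:
  row(*stick(z,5,-60))
```

```text
th 5.1 C [-238.    26.3] T [-149.6   48.3] foot low [-326.4    4.3] y -58.7 F [ 0.5 -0.4 -1.2] op 0.258 t 4.025
[4.7, -0.1, -43.4] [0.1, -0.1, -0.0]
```

View pics/z3.png

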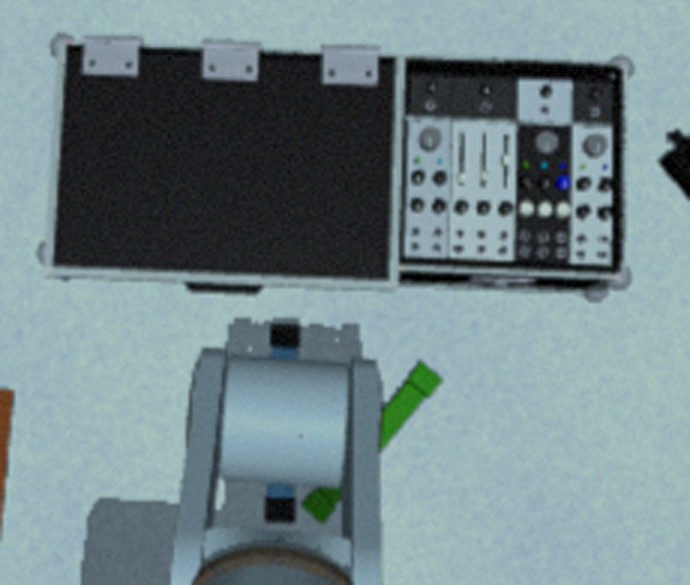

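View pics/scene2.png

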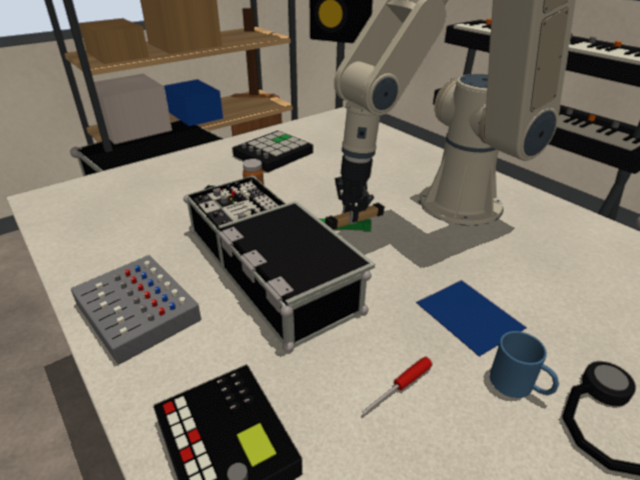

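Run:
```python
from h import *
for yy in (322,325): print(w2c(onz("top",(230+284/3,150+yy/3),65+48)))
print(w2c(onz("top",(230+280/3,150+523/3),65+32)))
print(w2c(onz("top",(230+284/3,150+284/3),120.5)), w2c(onz("top",(230+284/3,150+284/3),128)))
```

```text
[-151.77760759  -57.74641777   48.        ]
[-154.50869824  -57.83625799   48.        ]
[-332.15269012  -60.19093583   32.        ]
[-117.98713027  -56.57940586   55.5       ] [-118.91798717  -56.55456497   63.        ]
```

```bash
sed -i 's/^G=16.0/G=19.0/' h.py
python3 - <<'E'
from h import *
stickstate()
for T,th,y in [((-106,48),5,-60),((-106,62),5,-60),((-107,75),5,-60),((-106,90),6,-60)]: row(*stick(T,th,y))
E
```

```text
th 5.1 C [-241.1   25.7] T [-152.7   47.7] foot low [-329.5    3.8] y -60.2 F [ 0.2 -0.4 -0.7] op 0.257 t 4.125
[3.7, -0.1, -46.5] [0.1, -0.1, -0.0]
[-10.2, -0.1, -47.7] [0.1, -0.1, -0.0]
[-23.3, -0.1, -47.9] [0.1, -0.1, -0.0]
[-36.9, -0.1, -50.6] [0.1, 0.9, -0.0]
```

Request:
drive_tool(
  rows=[2,0,-22,0,0,0,0,3.7,0,-46.5,0,0,0,0,3.7,0,-46.5,0,0,0,0,3.7,0,-46.5,0,0,0,0,-3,0,-47,0,0,0,0,-10,0,-47.7,0,0,0,0,-16,0,-48,0,0,0,0,-23,0,-48,0,0,0,0,-23,0,-48,0,0,0,0],
  newtons=120,
)

```text
clock: 5.25
eef_pos: [474.6, -37.4, 112.3]
tcp_rot: [3.133, 1.481, -0.059]
contact_force: [0.8, -0.6, -2.8]
opening: 0.249
```

Run:
```python
from h import *
stickstate()
g=fr("scene","scene3")
cv2.imwrite("pics/z4.png",cv2.resize(g[120:360,170:450,::-1],None,fx=2.5,fy=2.5,interpolation=cv2.INTER_CUBIC))
```

```text
th 5.2 C [-195.    53.6] T [-106.6   75.6] foot low [-283.3   31.5] y -60.1 F [ 0.8 -0.6 -2.8] op 0.249 t 5.25
```

View pics/z4.png

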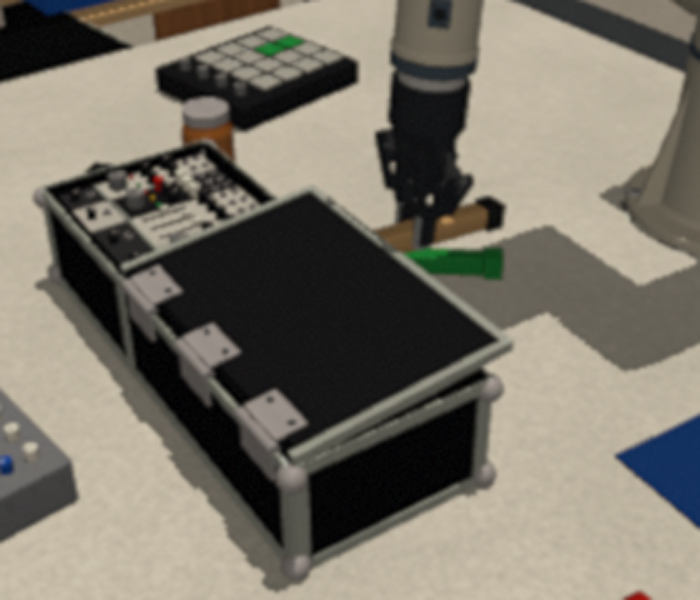

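The lid has come up: its front-left corner is at about (510,345) in the zoom, with a visible gap over the case. The stick is under the lip, so I'll carry on lifting.

Run:
```python
from h import *
stickstate()
for T,th,y in [((-106,90),6,-60),((-104,105),8,-60),((-100,120),10,-58),((-94,135),12,-55),((-85,148),14,-51),((-75,160),16,-47),((-63,171),18,-42),((-50,180),20,-37)]: row(*stick(T,th,y))
```

```text
th 5.2 C [-195.    53.3] T [-106.6   75.3] foot low [-283.4   31.2] y -60.1 F [ 0.5 -1.  -3.7] op 0.25 t 5.3
[-13.5, -0.0, -2.3] [0.1, 0.8, -0.0]
[-25.8, -0.0, -6.5] [0.1, 2.8, -0.0]
[-38.0, -2.0, -12.7] [0.1, 4.8, -0.0]
[-50.0, -5.0, -21.1] [0.1, 6.8, -0.0]
[-59.8, -9.0, -32.3] [0.1, 8.8, -0.0]
[-68.5, -12.9, -44.5] [0.1, 10.8, -0.0]
[-76.2, -17.9, -58.7] [0.1, 12.8, -0.0]
[-81.7, -22.9, -73.8] [0.1, 14.8, -0.0]
```

Request:
drive_tool(
  rows=[-13.5,0,-2.5,0,0.8,0,0,-26,0,-6.5,0,2.8,0,0,-38,-2,-12.5,0,4.8,0,0,-50,-5,-21,0,6.8,0,0,-60,-9,-32.5,0,8.8,0,0,-68.5,-13,-44.5,0,10.8,0,0,-76,-18,-58.5,0,12.8,0,0,-81.5,-23,-74,0,14.8,0,0,-81.5,-23,-74,0,14.8,0,0],
)

```text
clock: 6.42
eef_pos: [543.1, -17.1, 200.2]
tcp_rot: [3.14, 1.221, -0.051]
contact_force: [-0.2, 1.7, -4.4]
opening: 0.25
```

Run:
```python
from h import *
stickstate()
g=fr("scene","scene4")
cv2.imwrite("pics/z5.png",cv2.resize(g[80:360,130:450,::-1],None,fx=2.3,fy=2.1,interpolation=cv2.INTER_CUBIC))
for T,th,y in [((-36,188),22,-30),((-20,195),24,-22),((-5,199),26,-15),((10,200),28,-8),((25,199),30,-3),((40,196),31.5,0),((54,193),33,0),((66,190),33,0)]: row(*stick(T,th,y))
```

```text
th 20.1 C [-128.6  136.2] T [-48.8 180.2] foot low [-208.3   92.2] y -36.2 F [-0.2  1.7 -4.4] op 0.25 t 6.425
[-0.8, -6.3, -16.5] [0.2, 2.0, 0.0]
[0.6, -14.3, -34.8] [0.2, 4.0, 0.0]
[4.3, -21.2, -51.3] [0.2, 6.0, 0.0]
[10.9, -28.2, -66.8] [0.2, 8.0, 0.0]
[19.3, -33.1, -81.7] [0.2, 10.0, 0.0]
[28.9, -36.1, -95.7] [0.2, 11.5, 0.0]
[38.2, -36.0, -108.8] [0.2, 13.0, 0.0]
[45.1, -36.0, -119.1] [0.2, 13.0, 0.0]
```

View pics/z5.png

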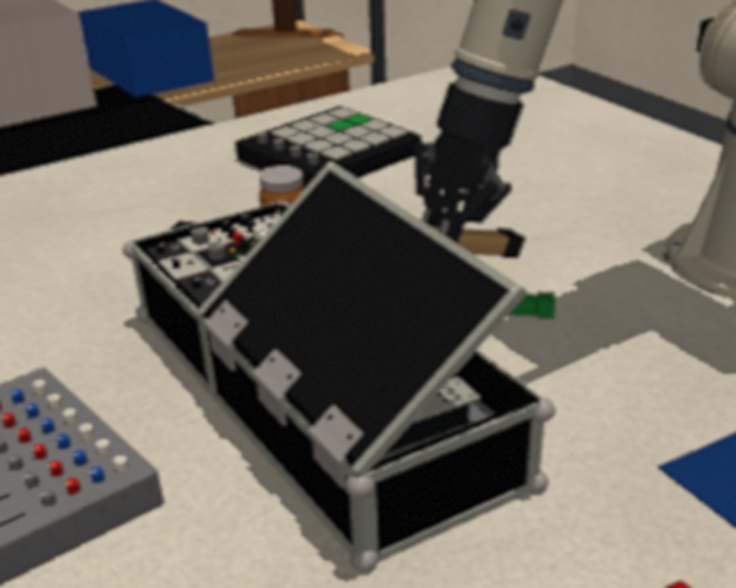

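The lid is at about 40° on the stick tip. The aluminium module shows in the left half, at about (460,400) in the zoom, so the yellow one is on the right. I'll continue.

Request:
drive_tool(
  rows=[-1,-6.5,-16.5,0,2,0,0,0.5,-14,-35,0,4,0,0,4.5,-21,-51.5,0,6,0,0,11,-28,-67,0,8,0,0,19.5,-33,-82,0,10,0,0,29,-36,-96,0,11.5,0,0,38,-36,-109,0,13,0,0,45,-36,-119,0,13,0,0,45,-36,-119,0,13,0,0],
)

```text
clock: 7.6
eef_pos: [671.9, 12.8, 197.7]
tcp_rot: [3.141, 0.996, -0.05]
contact_force: [-3.1, 3.3, -1.8]
opening: 0.25
```

Run:
```python
from h import *
stickstate()
t=fr("top","top5");g=fr("scene","scene5")
a=cv2.resize(g[60:360,150:450,::-1],(600,600),interpolation=cv2.INTER_CUBIC)
cv2.imwrite("pics/z6.png",a)
cv2.imwrite("pics/z7.png",cv2.resize(t[140:300,230:430,::-1],None,fx=4,fy=3.7,interpolation=cv2.INTER_CUBIC))
```

```text
th 32.9 C [ -1.2 129.1] T [ 66.7 189.8] foot low [-69.1  68.4] y 0.4 F [-3.1  3.3 -1.8] op 0.25 t 7.6
```

View pics/z6.png

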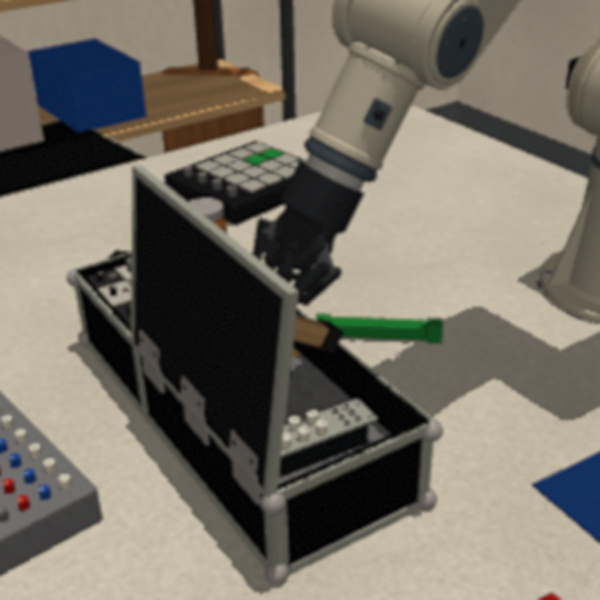

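View pics/z7.png

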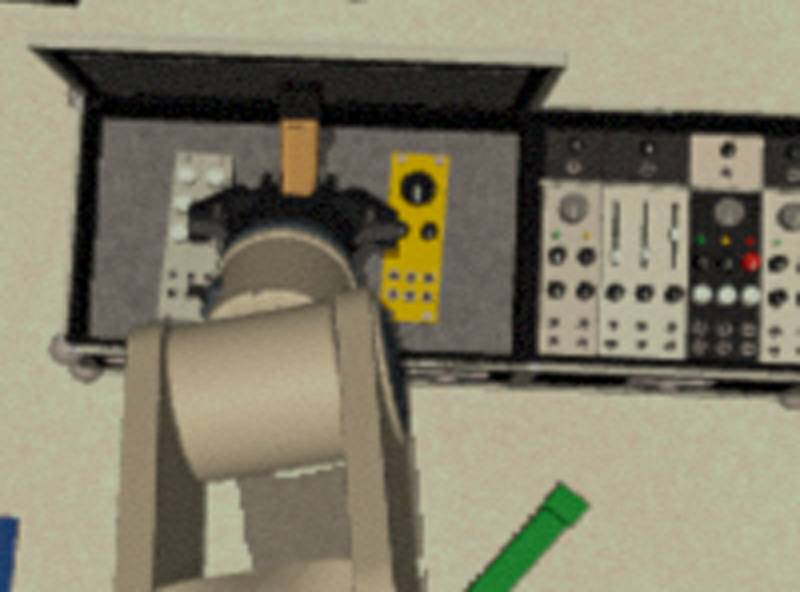

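Run:
```python
from h import *
def q(x,y): return (230+x/4,140+y/3.7)
print("front wall inner rim", w2c(onz("top",q(200,345),120)),w2c(onz("top",q(480,355),120)))
print("left wall inner floor?", w2c(onz("top",q(100,230),65)),"right",w2c(onz("top",q(520,230),65)), "front floor", w2c(onz("top",q(480,352),65)))
for p in [(392,153),(449,156),(438,322),(385,318)]: print("yel", w2c(onz("top",q(*p),98)))
for p in [(177,153),(233,156)]: print("alu", w2c(onz("top",q(*p),98)))
T=(61.5,121.5)
stickstate()
for T,th,y in [((66,170),33,0),((66,150),33,0),((65,135),33,0),((64,127),33,0)]: row(*stick(T,th,y))
```

```text
front wall inner rim [-90.68910052  66.26531148  55.        ] [ -91.66310435 -124.71659135   55.        ]
left wall inner floor? [  4.60170827 146.51270668   0.        ] right [  14.53378437 -153.54031289    0.        ] front floor [ -81.48947833 -127.51227226    0.        ]
yel [ 64.17314176 -60.11802703  33.        ]
yel [  63.14389524 -100.15687352   33.        ]
yel [-64.53970337 -96.13232129  33.        ]
yel [-62.74242573 -59.32303232  33.        ]
alu [59.25206587 90.90753435 33.        ]
alu [58.20136333 51.43299999 33.        ]
th 32.9 C [ -2.2 129.1] T [ 65.8 189.8] foot low [-70.2  68.5] y 0.2 F [-3.   2.8 -2.2] op 0.253 t 7.7
[16.8, 0.2, 10.5] [0.2, 0.1, 0.1]
[33.6, 0.2, 21.4] [0.2, 0.1, 0.1]
[45.7, 0.2, 30.3] [0.2, 0.1, 0.1]
[51.8, 0.2, 35.5] [0.2, 0.1, 0.1]
```

Request:
drive_tool(
  rows=[8,0,5,0,0,0,0,17,0,10.5,0,0,0,0,25,0,16,0,0,0,0,33.5,0,21.5,0,0,0,0,40,0,26,0,0,0,0,46,0,30.5,0,0,0,0,52,0,35.5,0,0,0,0,52,0,35.5,0,0,0,0],
)

```text
clock: 8.7
eef_pos: [667.3, 12.5, 131.9]
tcp_rot: [3.14, 1.001, -0.051]
contact_force: [0.3, 0.1, -13.6]
opening: 0.252
```

Run:
```python
from h import *
stickstate()
t=fr("top","top6");g=fr("scene","scene6")
a=cv2.resize(g[60:360,150:450,::-1],(600,600),interpolation=cv2.INTER_CUBIC)
cv2.imwrite("pics/z8.png",a)
cv2.imwrite("pics/z9.png",cv2.resize(t[140:300,230:430,::-1],None,fx=4,fy=3.7,interpolation=cv2.INTER_CUBIC))
for T,th,y in [((61.5,121.5),33,0)]: row(*stick(T,th,y))
```

```text
th 32.6 C [-5.7 63.4] T [ 62.5 123.8] foot low [-74.    3.1] y -0.1 F [  0.3   0.1 -13.6] op 0.252 t 8.7
[2.1, -0.1, 2.3] [0.2, 0.4, 0.0]
```

View pics/z8.png

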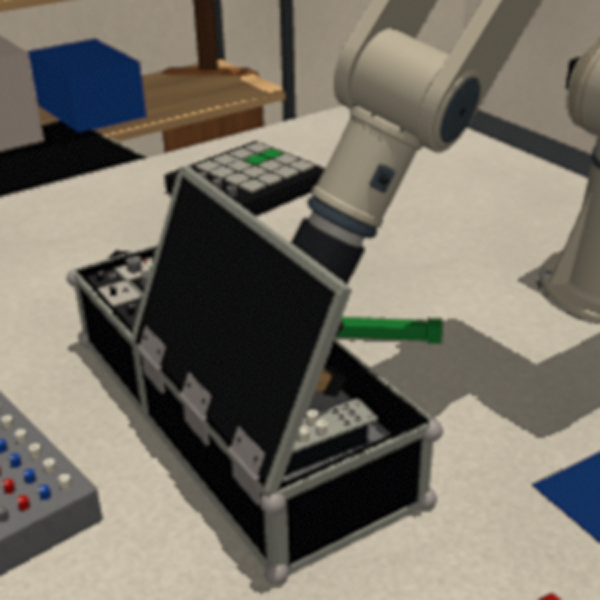

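View pics/z9.png

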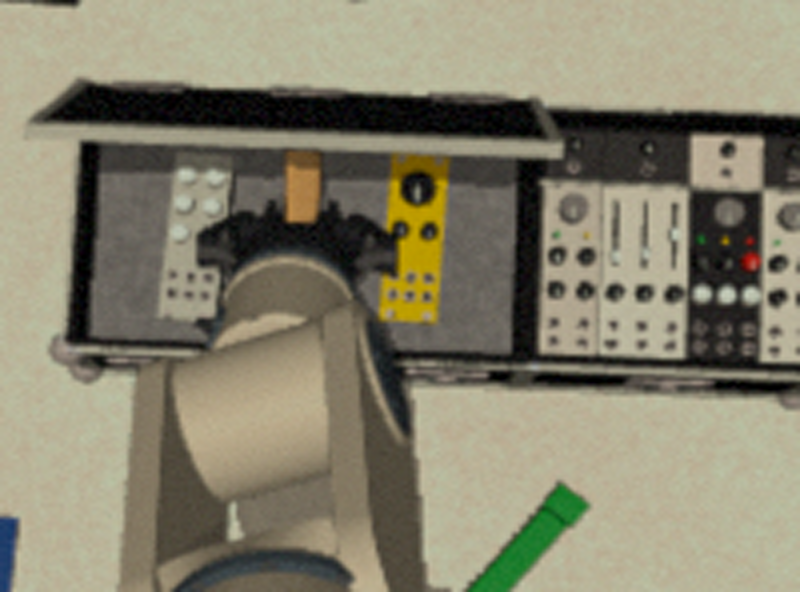

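Request:
drive_tool(
  rows=[1.5,0,1.5,0,0,0,0,3,0,2.5,0,0,0,0,4,0,3,0,0,0,0,4,0,3,0,0,0,0],
)

```text
clock: 9.3
eef_pos: [667.9, 12.6, 128.6]
tcp_rot: [3.14, 0.999, -0.051]
contact_force: [-7.0, 0.3, 2.1]
opening: 0.249
```

Run:
```python
from h import *
stickstate()
```

```text
th 32.8 C [-5.2 60.1] T [ 62.9 120.6] foot low [-73.3  -0.4] y -0.0 F [-7.   0.3  2.1] op 0.249 t 9.3
```

Request:
drive_tool(
  rows=[-1,0,2,0,0,0,0,-1,0,2,0,0,0,0,-1,0,2,0,0,0,26,-1,0,2,0,0,0,30,-1,0,2,0,0,0,35,-1,0,2,0,0,0,45,-1,0,2,0,0,0,50,-1,0,2,0,0,0,50],
  newtons=20,
)

```text
clock: 10.3
eef_pos: [665.6, 12.7, 128.4]
tcp_rot: [3.14, 0.999, -0.051]
contact_force: [-0.5, 0.1, -0.1]
opening: 0.498
```

Run:
```python
from h import *
stickstate()
t=fr("top","top7");g=fr("scene","scene7")
a=cv2.resize(g[60:360,150:450,::-1],(600,600),interpolation=cv2.INTER_CUBIC)
cv2.imwrite("pics/z10.png",a)
cv2.imwrite("pics/z11.png",cv2.resize(t[140:300,230:430,::-1],None,fx=4,fy=3.7,interpolation=cv2.INTER_CUBIC))
```

```text
th 32.8 C [-7.5 59.8] T [ 60.6 120.3] foot low [-75.6  -0.6] y -0.0 F [-0.5  0.1 -0.1] op 0.498 t 10.3
```

View pics/z10.png

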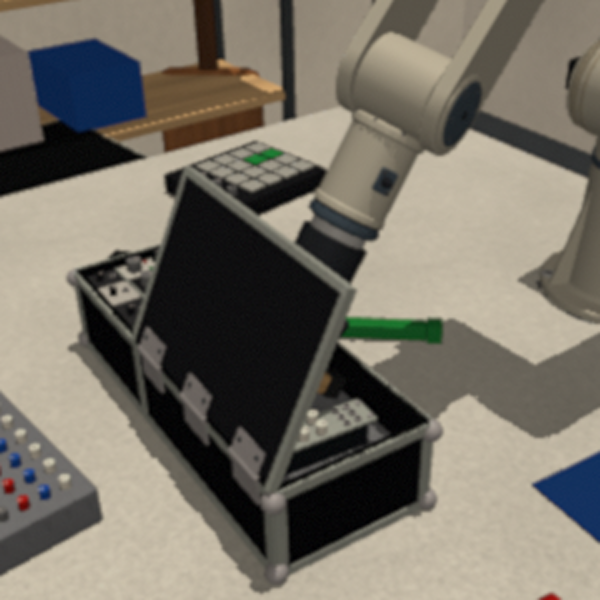

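View pics/z11.png

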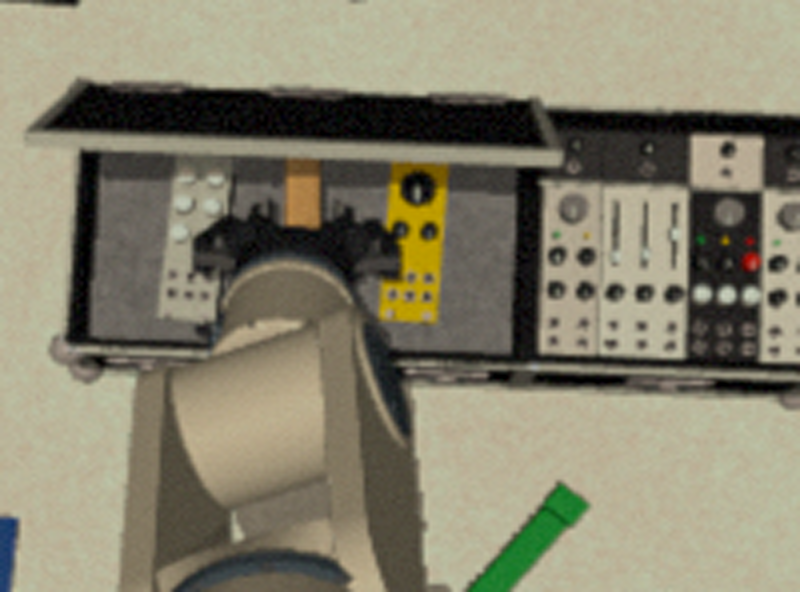

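The gripper is open and feels no force, and the lid stays up on the stick. I'll back out along the tool axis.

Request:
drive_tool(
  rows=[-12,0,0,0,0,0,50,-30,0,0,0,0,0,50,-55,0,0,0,0,0,50,-85,0,0,0,0,0,50,-120,0,0,0,0,0,50,-155,0,0,0,0,0,60,-155,0,0,0,0,0,70],
)

```text
clock: 11.28
eef_pos: [582.0, 17.3, 261.9]
tcp_rot: [-3.142, 0.994, -0.049]
contact_force: [-0.2, 0.7, 1.0]
opening: 0.701
```

Run:
```python
from h import *
print(now()[0],now()[2]['qpos'].round(2))
t=fr("top","top8");g=fr("scene","scene8")
a=cv2.resize(g[60:360,150:450,::-1],(600,600),interpolation=cv2.INTER_CUBIC)
b=cv2.resize(t[140:300,230:430,::-1],None,fx=4,fy=3.7,interpolation=cv2.INTER_CUBIC)
cv2.imwrite("pics/z12.png",a); cv2.imwrite("pics/z13.png",b)
```

```text
[581.98134813  17.25486098 261.9022082 ] [ 0.06  0.02  2.12 -0.14  0.44  1.8 ]
```

View pics/z12.png

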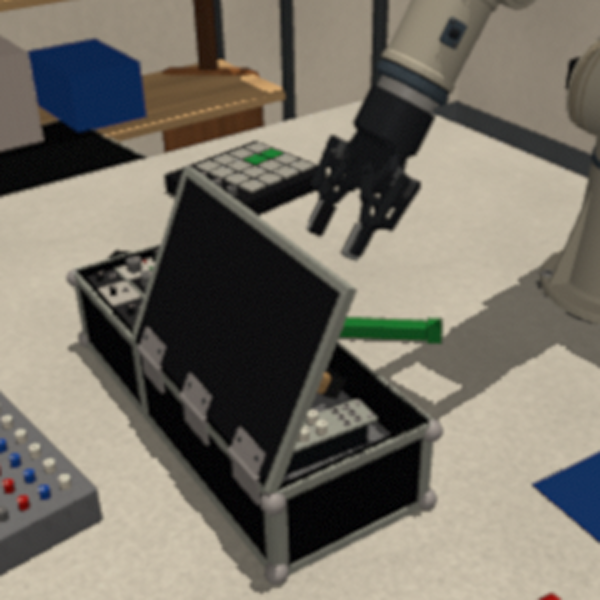

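View pics/z13.png

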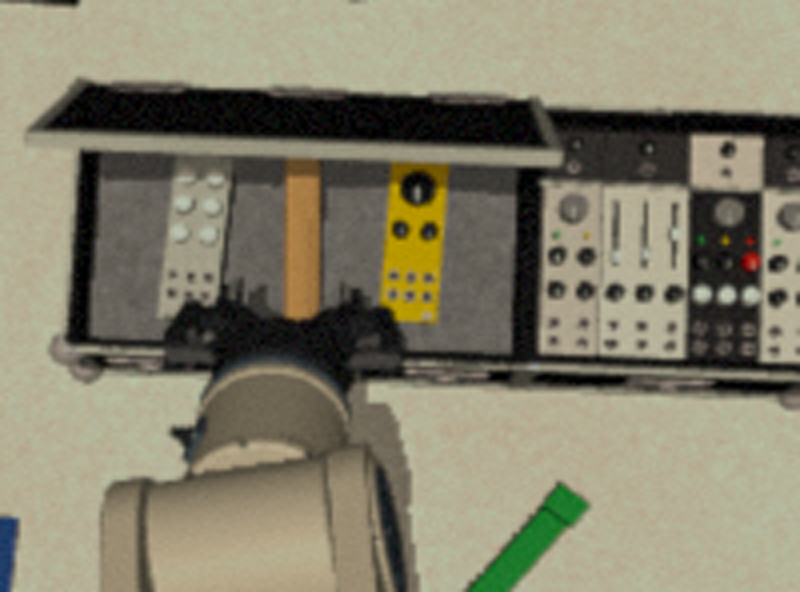

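```bash
cat >> h.py <<'E'
def spare(back,x=1.5,y=-79,z=10,th=20,yaw=YD):
    t=np.radians(th); return c2w([x-back*np.sin(t),y,z+back*np.cos(t)]),toolR(yaw,th,True)
E
python3 - <<'E'
from h import *
g=cv2.imread("pics/top8.png"); h=cv2.cvtColor(g,cv2.COLOR_BGR2HSV)
m=((h[...,0]>20)&(h[...,0]<34)&(h[...,1]>170)&(h[...,2]>120)).astype(np.uint8); m[:180,:]=0; m[:,:320]=0; m[:,350:]=0
ys=[];
for y in range(184,227,3):
    xs=np.where(m[y])[0]
    if len(xs)>5: a=w2c(onz("top",(xs.min()-.0,y),98));b=w2c(onz("top",(xs.max()+1,y),98)); print(y,a.round(1)[:2],b.round(1)[:2]); ys.append(((a+b)/2)[:2])
ys=np.array(ys);k=np.polyfit(ys[:,0],ys[:,1],1);print("slope deg",np.degrees(np.arctan(k[0])),"y0",k[1])
print("front end", [w2c(onz("top",(x,y+1),98)).round(1) for y,x in [(np.where(m[:,x])[0].max(),x) for x in (328,333,337)]])
# mug
print("mug rim", onz("top",(139,273),95))
row(*spare(130)); row(*spare(60)); row(*spare(0))
E
```

```text
193 [ 30.7 -58.4] [  32.1 -100.3]
196 [ 22.1 -58.7] [ 23.4 -97.8]
199 [ 13.5 -58.9] [ 14.8 -98. ]
205 [ -3.6 -56.7] [ -2.2 -98.5]
208 [-12.1 -57. ] [-10.8 -96. ]
211 [-20.6 -57.3] [-19.3 -96.2]
217 [-37.7 -55. ] [-36.3 -96.7]
220 [-46.1 -55.3] [-44.7 -96.9]
223 [-54.3 -63.9] [-53.3 -94.4]
226 [-62.6 -67. ] [-61.7 -94.7]
slope deg -0.038643390989939005 y0 -77.89750496457471
front end [array([-57.1, -64. ,  33. ]), array([-65.1, -78.1,  33. ]), array([-56.3, -89. ,  33. ])]
mug rim [465.8002531  476.16981351  95.        ]
[67.2, 79.0, 10.2] [0.2, -12.8, 0.0]
[135.5, 79.0, 25.7] [0.2, -12.8, 0.0]
[194.0, 79.0, 39.0] [0.2, -12.8, 0.0]
```

Run:
```python
from h import *
for b in (130,60,0): row(*spare(b,y=-78,yaw=-5))
```

```text
[67.2, 78.0, 10.2] [2.0, -12.8, 0.9]
[135.5, 78.0, 25.7] [2.0, -12.8, 0.9]
[194.0, 78.0, 39.0] [2.0, -12.8, 0.9]
```

Request:
drive_tool(
  rows=[17,26,3,0,-4,0,70,34,52,6,0.5,-8,0,70,67,78,10,1,-12.8,1,70,67,78,10,1,-12.8,1,70,67,78,10,1,-12.8,1,70],
)

```text
clock: 12.0
eef_pos: [605.3, -62.1, 196.1]
tcp_rot: [3.118, 1.223, -0.095]
contact_force: [-0.3, -0.0, 0.4]
opening: 0.702
```

Run:
```python
from h import *
p,Rt,s=now();print(p,w2c(p),s['tcp_rot'],s['opening'])
for b in (60,25,0): row(*spare(b,y=-78,yaw=-5))
t=fr("top","top9");cv2.imwrite("pics/z14.png",cv2.resize(t[140:300,230:430,::-1],None,fx=4,fy=3.7,interpolation=cv2.INTER_CUBIC))
```

```text
[605.26920903 -62.07165706 196.12587135] [-43.51577033 -77.85579517 131.12587135] [ 3.11780521  1.22283013 -0.09530612] 0.7020229329746345
[69.2, -0.9, -1.0] [0.9, 0.1, -0.2]
[104.2, -1.4, -1.0] [0.9, 0.1, -0.2]
[129.2, -1.8, -1.0] [0.9, 0.1, -0.2]
```

View pics/z14.png

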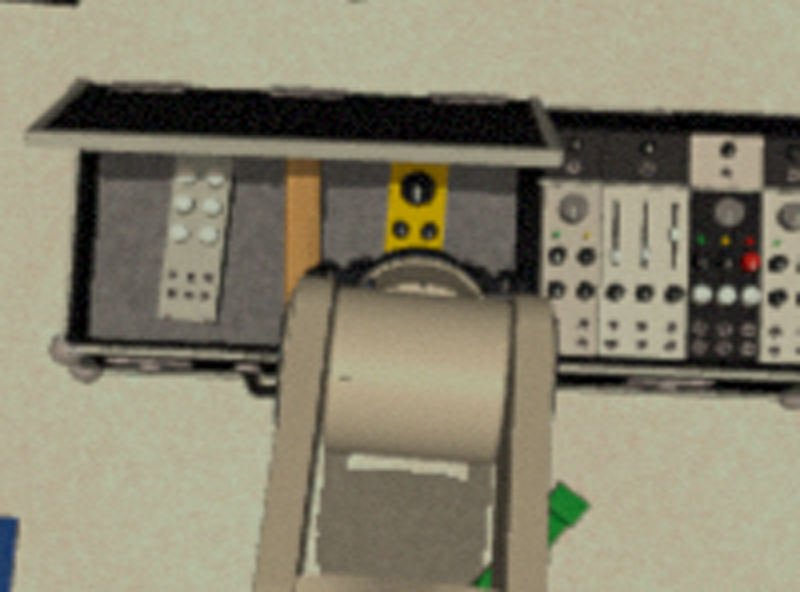

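The gripper is centred above the yellow module, and the stick and lid have not moved. I'll go down.

Request:
drive_tool(
  rows=[25,0,0,0.5,0,0,70,50,-0.5,-1,0.9,0,0,70,75,-1,-1,0.9,0,0,70,98,-1.5,-1,0.9,0,0,70,115,-1.8,-1,0.9,0,0,70,128,-1.8,-1,0.9,0,0,70,128,-1.8,-1,0.9,0,0,70],
)

```text
clock: 12.92
eef_pos: [649.7, -64.0, 76.3]
tcp_rot: [3.133, 1.223, -0.095]
contact_force: [-0.6, 0.1, 0.3]
opening: 0.699
```

Run:
```python
from h import *
p,Rt,s=now();print(p,w2c(p),s['tcp_rot'],s['opening'],s['contact_force'])
g=fr("scene","scene10"); cv2.imwrite("pics/z15.png",cv2.resize(g[60:360,150:450,::-1],(600,600),interpolation=cv2.INTER_CUBIC))
```

```text
[649.67320931 -64.01816466  76.31237186] [  0.92924815 -77.47570933  11.31237186] [ 3.13348055  1.22264417 -0.09458821] 0.6990105612683141 [-0.59702362  0.12430713  0.33001396]
```

View pics/z15.png

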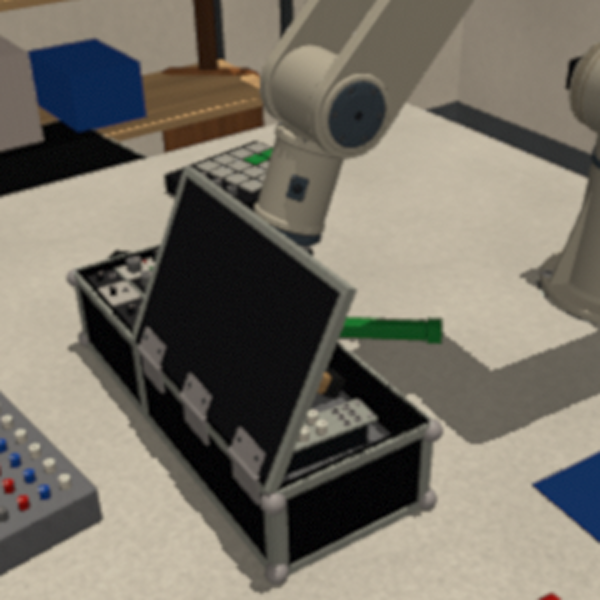

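Request:
drive_tool(
  rows=[2,0,0,0,0,0,60,2,0,0,0,0,0,50,2,0,0,0,0,0,40,2,0,0,0,0,0,30,2,0,0,0,0,0,30],
  newtons=70,
)

```text
clock: 13.6
eef_pos: [650.8, -64.2, 75.8]
tcp_rot: [3.134, 1.221, -0.095]
contact_force: [-2.3, 1.1, 4.9]
opening: 0.45
```

Run:
```python
from h import *
p,Rt,s=now();q=w2c(p);print(p,q,s['tcp_rot'],s['opening'],s['contact_force'])
R1=Rt
for d in [(-2,0,20),(-6,0,40),(-10,0,60),(-18,0,80),(-35,0,100),(-60,0,115),(-95,0,120),(-140,0,120)]: row(c2w(q+np.array(d)),R1)
```

```text
[650.7888615  -64.22187453  75.83938954] [  2.05403273 -77.62075131  10.83938954] [ 3.13359937  1.22094713 -0.09472553] 0.4503507564226475 [-2.28343928  1.09036615  4.92036955]
[-19.5, 0.1, -5.0] [0.0, 0.0, 0.0]
[-39.6, 0.3, -8.1] [0.0, 0.0, 0.0]
[-59.8, 0.5, -11.2] [0.0, 0.0, 0.0]
[-81.3, 0.8, -10.5] [0.0, 0.0, 0.0]
[-105.9, 1.5, -1.4] [0.0, 0.0, 0.0]
[-128.6, 2.4, 16.9] [0.0, 0.0, 0.0]
[-145.3, 3.6, 48.1] [0.0, 0.0, 0.0]
[-160.7, 5.2, 90.3] [0.0, 0.0, 0.0]
```

Request:
drive_tool(
  rows=[-10,0,-2.5,0,0,0,30,-20,0,-5,0,0,0,30,-40,0,-8,0,0,0,30,-60,0.5,-11,0,0,0,30,-81,1,-10.5,0,0,0,30,-106,1.5,-1.5,0,0,0,30,-129,2.5,17,0,0,0,30,-145,3.5,48,0,0,0,30,-161,5,90,0,0,0,30],
)

```text
clock: 14.72
eef_pos: [510.8, -56.7, 197.5]
tcp_rot: [3.133, 1.219, -0.095]
contact_force: [-0.1, 0.1, -1.8]
opening: 0.456
```

Run:
```python
from h import *
p,Rt,s=now();print(p,w2c(p),s['tcp_rot'],s['opening'],s['contact_force'])
t=fr("top","top11");g=fr("scene","scene11"); cv2.imwrite("pics/z16.png",cv2.resize(g[60:360,150:450,::-1],(600,600),interpolation=cv2.INTER_CUBIC))
cv2.imwrite("pics/z17.png",cv2.resize(t[140:300,230:430,::-1],None,fx=4,fy=3.7,interpolation=cv2.INTER_CUBIC))
```

```text
[510.82958311 -56.73724884 197.50182759] [-138.10515139  -77.4712857   132.50182759] [ 3.13338914  1.21889092 -0.09491179] 0.4556032816537804 [-0.1324148   0.06512905 -1.81498967]
```

View pics/z16.png

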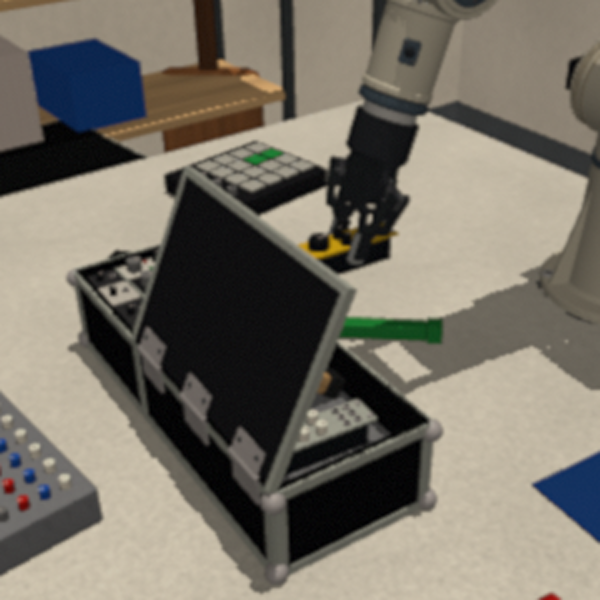

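View pics/z17.png

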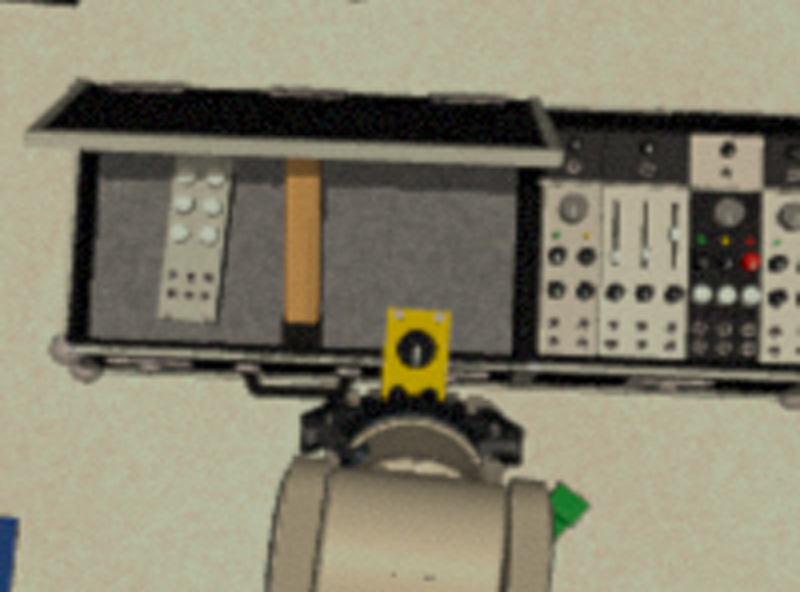

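Module held level above the front wall. The lid is propped on the stick and the compartment's right half is empty. Next, the mat.

Run:
```python
from h import *
p,Rt,s=now()
def rz(a): return R.from_euler('z',a,degrees=True)*Rt
for P,a in [((450,0,197),8),((410,70,190),18),((390,130,185),28),((380,190,175),38),((380,240,160),46),((382,290,140),54),((384,331,110),60),((384,331,90),60)]:
  row(P,rz(a))
```

```text
[-22.1, -51.2, 56.9] [-7.5, 0.0, -2.7]
[-31.2, -117.4, 102.4] [-16.9, 0.0, -6.1]
[-35.2, -175.5, 127.7] [-26.3, 0.1, -9.5]
[-31.1, -234.4, 145.3] [-35.7, 0.1, -12.9]
[-18.6, -284.2, 154.5] [-43.3, 0.1, -15.6]
[-0.7, -334.3, 163.5] [-50.8, 0.1, -18.3]
[26.9, -375.4, 175.1] [-56.4, 0.2, -20.4]
[45.7, -375.4, 181.9] [-56.4, 0.2, -20.4]
```

Request:
drive_tool(
  rows=[-12,-25,28,-4,0,-1.4,30,-22,-60,60,-9,0,-3.2,30,-31,-117,102,-17,0,-6.1,30,-35,-175,128,-26.3,0.1,-9.5,30,-31,-234,145,-35.7,0.1,-12.9,30,-18.5,-284,154.5,-43.3,0.1,-15.6,30,0,-334,163.5,-50.8,0.1,-18.3,30,27,-375.5,175,-56.4,0.2,-20.4,30,45.5,-375.5,182,-56.4,0.2,-20.4,30,45.5,-375.5,182,-56.4,0.2,-20.4,30],
)

```text
clock: 16.08
eef_pos: [383.0, 331.0, 89.0]
tcp_rot: [3.138, 1.226, 0.957]
contact_force: [0.4, -0.3, -1.7]
opening: 0.454
```

Run:
```python
from h import *
p,Rt,s=now();print(p,Rt.as_matrix().round(3)[:,:2].T,s['opening'],s['contact_force'],s['qpos'].round(2))
t=fr("top","top12");g=fr("scene","scene12"); cv2.imwrite("pics/z18.png",cv2.resize(g[180:420,350:620,::-1],None,fx=2.5,fy=2.5,interpolation=cv2.INTER_CUBIC))
cv2.imwrite("pics/z19.png",cv2.resize(t[200:360,100:300,::-1],None,fx=4,fy=3.7,interpolation=cv2.INTER_CUBIC))
yd=np.degrees(np.arctan2(*Rt.as_matrix()[[1,0],0]));print("heading",yd)
for z in(60,30,16,14): row([384,331,z],R.from_euler('z',55-yd,degrees=True)*Rt)
```

```text
[382.98856721 330.98373728  88.98803752] [[ 0.194  0.276 -0.941]
 [ 0.819 -0.573  0.001]] 0.4542946922498534 [ 0.43819234 -0.25191482 -1.72251699] [0.64 0.26 2.24 0.33 0.33 0.95]
heading 54.84237534710469
[28.8, -0.1, 10.7] [-0.2, -0.2, -0.1]
[57.0, -0.1, 20.9] [-0.2, -0.2, -0.1]
[70.2, -0.2, 25.6] [-0.2, -0.2, -0.1]
[72.1, -0.2, 26.3] [-0.2, -0.2, -0.1]
```

View pics/z18.png

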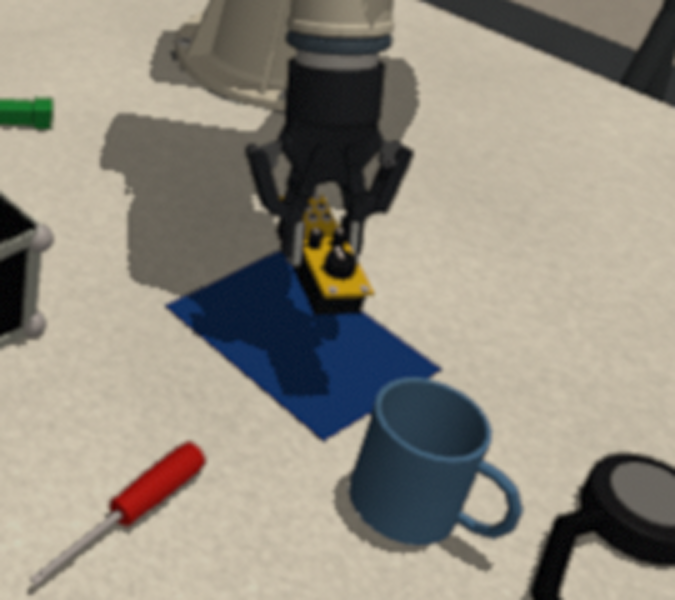

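View pics/z19.png

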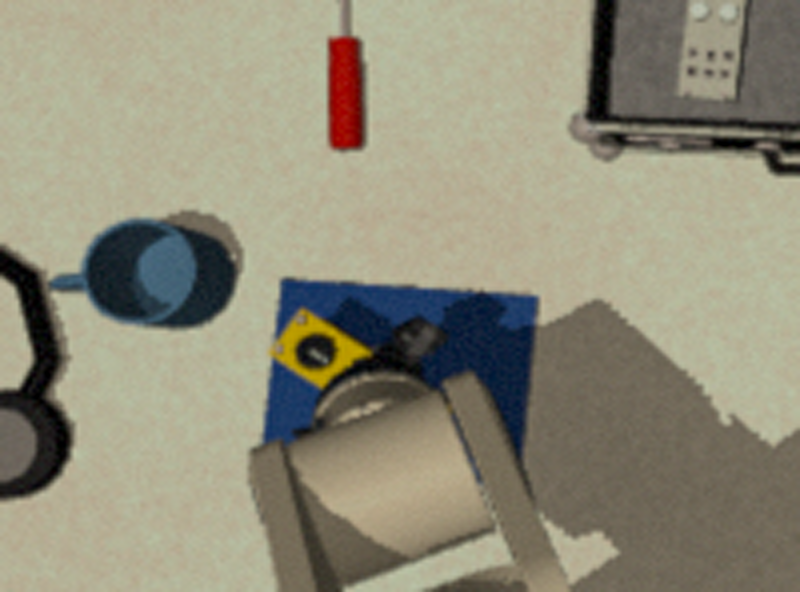

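The module is over the mat, clear of the mug and with its footprint inside the mat edges. Lowering gently.

Request:
drive_tool(
  rows=[15,0,5.5,0,0,0,30,29,0,10.5,0,0,0,30,43,0,15.5,0,0,0,30,57,0,21,0,0,0,30,64,0,23.5,0,0,0,30,68,0,25,0,0,0,30,70,0,25.5,0,0,0,30,70,0,25.5,0,0,0,30],
)

```text
clock: 17.18
eef_pos: [384.8, 331.2, 17.1]
tcp_rot: [3.134, 1.222, 0.952]
contact_force: [0.4, 0.7, -1.8]
opening: 0.45
```

Run:
```python
from h import *
p,Rt,s=now();print(p,s['opening'],s['contact_force'],s['wrist_torque'])
```

```text
[384.80469813 331.19031785  17.10890838] 0.4499511559827942 [ 0.44099144  0.65403822 -1.82973281] [-0.23101411  0.16612472 -0.02217279]
```

Request:
drive_tool(
  rows=[1,0,0.4,0,0,0,30,2,0,0.7,0,0,0,30,2.8,0,1,0,0,0,30,2.8,0,1,0,0,0,30],
)

```text
clock: 17.68
eef_pos: [384.7, 331.2, 14.0]
tcp_rot: [3.135, 1.222, 0.952]
contact_force: [0.7, 1.1, -1.7]
opening: 0.449
```

Request:
drive_tool(
  rows=[0.6,0,0.2,0,0,0,30,1.2,0,0.4,0,0,0,30,1.2,0,0.4,0,0,0,30],
)

```text
clock: 18.05
eef_pos: [384.8, 331.2, 13.8]
tcp_rot: [3.134, 1.22, 0.952]
contact_force: [-6.6, -8.4, 23.8]
opening: 0.455
```

Request:
drive_tool(
  rows=[-0.4,0,-0.1,0,0,0,30,-0.4,0,-0.1,0,0,0,48,-0.4,0,-0.1,0,0,0,54,-0.4,0,-0.1,0,0,0,62,-0.4,0,-0.1,0,0,0,72,-0.4,0,-0.1,0,0,0,75],
)

```text
clock: 18.8
eef_pos: [384.7, 331.2, 14.1]
tcp_rot: [3.134, 1.221, 0.952]
contact_force: [-0.7, 0.7, -0.5]
opening: 0.748
```

Run:
```python
from h import *
p,Rt,s=now();print(p,s['opening'],s['contact_force'])
t=fr("top","top13");g=fr("scene","scene13"); cv2.imwrite("pics/z20.png",cv2.resize(g[180:420,350:620,::-1],None,fx=2.5,fy=2.5,interpolation=cv2.INTER_CUBIC))
```

```text
[384.72023719 331.19781731  14.10768939] 0.7478586750242812 [-0.72070586  0.69542431 -0.4952126 ]
```

View pics/z20.png

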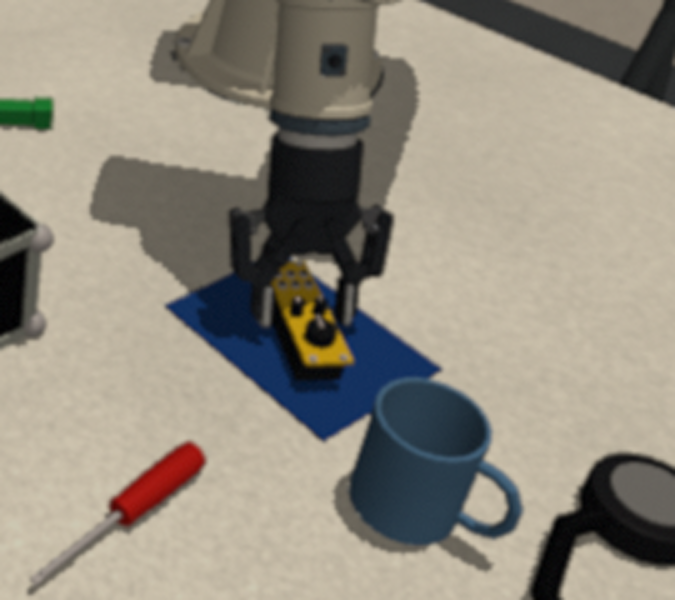

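The module lies on the mat, panel up, and the fingers are open on both sides. I'll withdraw along the tool axis, then go straight up.

Request:
drive_tool(
  rows=[-10,0,0,0,0,0,75,-25,0,0,0,0,0,75,-50,0,0,0,0,0,75,-80,0,0,0,0,0,75,-120,0,0,0,0,0,75,-160,0,0,0,0,0,75,-200,50,60,0,0,0,75,-200,100,120,0,0,0,75,-200,100,120,0,0,0,75],
)

```text
clock: 20.02
eef_pos: [361.9, 123.8, 161.4]
tcp_rot: [3.131, 1.219, 0.948]
contact_force: [0.8, -0.2, -1.0]
opening: 0.749
```

Run:
```python
from h import *
p,Rt,s=now();print(p,s['clock'],s['contact_force'],s['qpos'].round(2))
t=fr("top","top14");g=fr("scene","scene14")
h=cv2.cvtColor(t,cv2.COLOR_RGB2HSV); m=((h[...,0]>20)&(h[...,0]<34)&(h[...,1]>150)&(h[...,2]>80)); m[:250]=0; m[:,:150]=0; m[:,260:]=0
m=cv2.morphologyEx(m.astype(np.uint8),cv2.MORPH_CLOSE,np.ones((7,7)))
blob(m,36)
```

```text
[361.89108357 123.82934311 161.37085863] 20.025 [ 0.75474391 -0.1959645  -1.02351545] [ 0.09 -0.05  2.37  0.45  0.64  0.36]
587.5 px [197. 302.] ctr [385.2 329.5] size [128.1  40.8] ang 55.0 box [[332.0, 289.0], [365.0, 265.0], [439.0, 370.0], [405.0, 394.0]]
```

View pics/scene14.png

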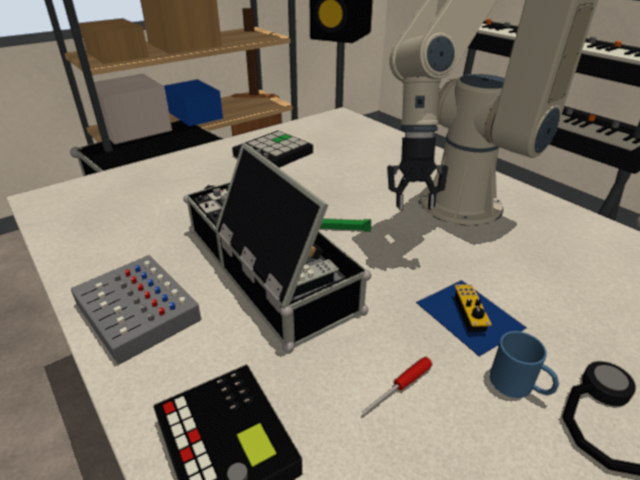

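View pics/top14.png

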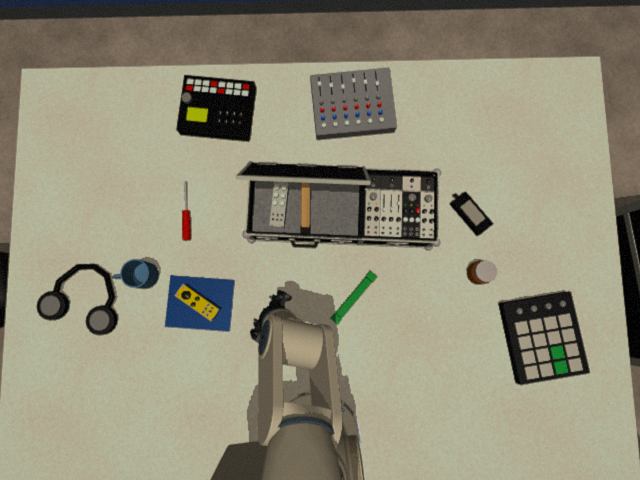

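The yellow module is flat on the mat. At panel height it measures 128 x 41 mm, centred at (385, 330). The lid is propped on the stick, the other module is in place, and nothing else has moved.

```bash
python3 -c "
from rig import sign_off
print(sign_off())"
```

```text
the job is handed in; nothing more can be done
None
```

The lid now stands open on the beech stick alone, and the yellow module lies panel up on the blue mat. I handed the job in at about 20 s of the 64 s allowed.

I lifted the lid by its lip with the stick held in the gripper. I then set the stick's foot in the corner of the front wall and floor at about 33° and let go. After that I gripped the yellow module by its sides, lifted it out clear of the lid, and set it down.

**Last checks:**
- **Lid:** both cameras show it still propped after the gripper backed away. I planned for about 1.1 rad but did not measure the final angle.
- **Yellow module:** it measures 128 x 41 mm at panel height, centred at (385, 330). I had measured the mat's centre at (383, 330), so the module is flat and inside the mat edges.
- **Everything else:** the aluminium module, mug, screwdriver, jar, green stick and power brick look unmoved. The gripper touches nothing.

**Not quite as planned:**
- **Set-down:** the last step onto the mat read about 24 N. I eased off before opening the gripper.
- **Picking up the stick:** the gripper touched the table or stick with about 12 N, and the tool stopped 3 mm higher than I had commanded.

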